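# Wedge the rocking preheater

## Task

The preheater on the repair bench rocks because the yellow foot below its green corner pad is too short. With your fingers, push the orange wedge along the bench, thin end first, under that foot until the preheater no longer rocks when the green pad is pressed, but without jacking it out of level. Pick nothing up, keep the preheater about where it stands with the phone on it, leave the other things alone, and finish while holding a fingertip pressed down on the green pad with about 8 N, the preheater standing level and firm on the wedge.

Things in the scene. Friction and masses are not known exactly. Their poses are not given: they have to be found in the camera images.
- preheater: Dark grey low preheater, 200 (x) x 150 (y) mm, 1.1 to 1.7 kg, aluminium plate on top. Origin: centre of the footprint at the soles (on the bench when level); z up. Enclosure 24 to 64 mm above the origin, plate up to 67. Round feet 16 mm across, 24 mm high at x +-85, y +-60 mm; the yellow one at (+85, +60) is too short. Untouched, it stands level on the other three.
- foot_spot (a point): Point below the centre of the yellow foot, at (+85, +60, 0) mm of the preheater, at the level of the other feet's soles. The yellow sole hangs 5 to 11 mm above it, differing each time. Without a wedge, pressing the green pad with some 3 to 7 N tips the corner down by this gap (0.05 to 0.12 rad).
- corner_pad: Green square pad fixed on the preheater's top over the yellow foot, at (+80, +56) mm of the preheater; 34 x 34 mm, 5 mm thick. Origin: centre of its underside, 64 mm above the bench when level; the face to press is 5 mm higher. Rigid.
- wedge: Orange rigid wedge loose on the bench, slope up, 80 g, 90 mm long (x), 56 wide (y). Origin: centre of its underside. +x points to the thin end (2 mm high, x = +45 mm); the thick end is an upright face 20 mm high at x = -45; the slope between is even. Starts beyond the preheater's +y side, thin end towards it within 0.4 rad. Slides at about 1 N; snug under the foot it resists with several N and stays put.
- phone_on_plate: Black phone 148 x 71 x 8 mm lying loose on the preheater's plate. Origin: centre of its underside.
- spare_phone: Black phone 148 x 71 x 8 mm lying on the bench; leave it. Origin: centre of its underside.
- flux_bottle: White bottle with red cap, 38 mm across, 100 mm high, standing; leave it. Origin: centre of its underside.
- solder_spool: Green spool, 52 mm across, 42 mm high; leave it. Origin: centre of its underside.
- screw_cup: Blue open cup, 52 mm across, 40 mm high; leave it. Origin: centre of its underside.
- parts_tray: Yellow open tray with three compartments, 80 x 130 x 25 mm; leave it. Origin: centre of its underside.
- screwdriver: Screwdriver 160 mm long lying along its x; leave it.
Mind the look-alikes: they are no part of the job. Several things have the shape of the wedge; the one meant has the colours described above.

How it is judged:
At the end, for the whole second after the job is handed in: A finger presses the green pad with 3 to 25 N, the wedge bears at least 1.5 N of the preheater, and under that press the preheater stands still and level within 0.02 rad (contact force between the fingers and corner_pad between 3 and 25 N and contact force between wedge and preheater above 1.5 N and angle between preheater's own z axis and vertical below 0.02 rad and linear speed of each of preheater, wedge below 0.02 m/s); the arm keeps its last pose, push and grip.
It fails at once if the wedge is lifted off the bench (15 mm) or tipped (0.4 rad) (height (world z) of wedge above 0.015 m or angle between wedge's own z axis and vertical above 0.4 rad).
It fails at once if the preheater is lifted (20 mm at its centre) or tipped over 0.2 rad (height (world z) of preheater above 0.02 m or angle between preheater's own z axis and vertical above 0.2 rad).
It fails at once if the preheater is shoved more than 40 mm from its place (distance of preheater from where it was at the start of the episode above 0.04 m).
It fails at once if the phone slides more than 60 mm from its place (distance of phone_on_plate from where it was at the start of the episode above 0.06 m).
It fails at once if another thing on the bench is moved more than 30 mm (distance of any of spare_phone, flux_bottle, solder_spool, screw_cup, parts_tray, screwdriver from where it was at the start of the episode above 0.03 m).
It also fails if it takes over 67 s, if anything falls off the work surface, if the arm or the gripper's body presses on something with over 40 N, if the wrist force passes 120 N, or if a joint passes its speed limit or range.

## Robot

A 7-joint arm with a two-finger parallel gripper is mounted at the origin on the work surface. World frame = base frame: x ahead of the robot, y to its left, z up, the work surface at z = 0. Lengths are in m, angles in rad, forces in N, time in s.
With the tool pointing down it reaches from about 0.425 to 0.825 m from the base axis. Payload 3.6 kg.
Tool frame: the origin (TCP) lies midway between the tips of the shut fingers; the grasp point (between the pads) lies 19 mm behind it (robot.grip_point_offset is the distance from the TCP to the grasp point, in m); z points along the fingers, y is the line along which they close (so a half turn about z gives the same grasp; the last joint's range is limited). The gripper opens to 93 mm and grips with 3 to 60 N. Pads are 15 mm wide; open, the fingers measure 128 mm over their backs; the gripper's body (75 mm by 188 mm) begins 65 mm behind the grasp point.
Start: joints at [1.091, 0.615, -0.013, 1.423, 0.008, 1.103, -0.04], TCP at [0.285, -0.584, 0.219] pointing down, gripper open.
Joint ranges: [-3.12, 3.12], [-0.3, 2.06], [-1.34, 1.32], [0.26, 2.42], [-1.36, 4.5], [0.01, 1.98], [-2.84, 2.84]. Speed limits (rad/s): [2.79, 2.79, 3.14, 3.14, 3.14, 3.14, 3.14].

## Interface

Orientations are given as a unit quaternion [x, y, z, w].
In Python, from bench import robot gives the robot as it stands. The module is installed in compiled form; this text tells all that it offers. Calls block until the motion is done:
- robot.move_to(position, orientation): joint-space move of the TCP to a pose.
- robot.move_linear(position, rot=None, speed=0.15, max_force=None): straight line of the TCP; rot=None keeps the orientation; speed is the mean speed in m/s. With max_force (N) it stops when the force on the tool has changed by that much, and returns True; else False.
- robot.move_j(angles): joint-space move.
- robot.command_gripper(opening, grip_force=None): finger opening in m; grip_force is the grip in N (None keeps the last); returns when the fingers have stopped.
- robot.dwell(seconds).
- robot.ik(position, orientation): joint angles nearest the present ones, or None.
- robot.get_image(name): name is "side" or "top" or "wrist"; returns a dict with "image" (420x560x3 uint8, red, green, blue), "mtx" (3x3 intrinsics, pixels), "R" (3x3) and "t" (3): a world point X has camera coordinates R X + t; the wrist camera has in their place "tool_from_camera" (4x4, takes a point from camera to tool coordinates, whose origin is the TCP and whose axes are the flange's). Camera axes: x right, y down, z forward; pixel columns grow to the right and rows downward; lengths in m; the calibration is good to about 2 mm. A picture is of the moment at which its call begins: read the wrist's pose just before it. There is no depth.
A pose or a line that the arm cannot do raises robot.Unreachable and nothing moves.
- robot.hand_in(): hands the job in; it is judged then, once.
Trained networks look in a picture, given as the dict that the camera call returned (one of the last four; its "shot" number tells which), for a name from the list of things; names that differ only in an ending like _2 or _b are one class to them, and where a whole thing is asked for, a point or a joint stands for the part that bears it (a point fixed in the world has none). Each returns a list of dicts, best first, with "p" (0 to 1); they miss things now and then, are a little off and sometimes report something else, mostly with a low value. They report only what shows in the picture. A call takes as long as a camera call. They do not tell look-alikes from the thing itself.
- robot.look_for(thing, picture): "pixel" ([column, row] in pixels, amid what is visible of it).
- robot.silhouettes(thing, picture): "mask" (420x560 bool, what is visible of it) and "pixel" ([column, row] in pixels, amid what is visible of it).
Readings, each from a call of its own:
- robot.current_t(): time.
- robot.current_joints(): joint angles.
- robot.current_dq(): joint speeds.
- robot.current_tau(): joint torques, N m.
- robot.current_tcp_pos(): TCP position.
- robot.current_ee_rot(): TCP orientation.
- robot.current_force(): force on the tool from outside, world axes, zero at the start.
- robot.current_moment(): the same for the moment, N m.
- robot.current_gripper_width(): finger opening in m.
- robot.current_grasp_force(): force on a finger pad.
Only numpy, scipy, OpenCV 4.12 (cv2) and the standard library are available. Lean on these libraries where they do the work, as an engineer would, in place of code of your own. Each camera call takes 0.05 s, during which the arm holds its last target. There are 200 camera calls.

## Working session

There is one attempt and no reset: what is moved stays moved. The work goes in short steps, each a Python script; the robot and the scene stay as the last script left them, time stands still between calls to the robot, and variables do not carry over. Pictures are saved under pics/ and viewed, at most 10 in all, crops included, and the job is handed in when it is done.

```bash
mkdir -p pics
cat > h.py <<'E'
import numpy as np, cv2
from bench import robot
def save(p,n): cv2.imwrite('pics/'+n,cv2.cvtColor(p['image'],cv2.COLOR_RGB2BGR))
def ray(p,uv,z):
    K,R,t=[np.array(p[k]) for k in('mtx','R','t')]
    d=R.T@np.linalg.solve(K,[uv[0],uv[1],1.]); c=-R.T@t
    return c+d*(z-c[2])/d[2]
def proj(p,X):
    q=np.array(p['mtx'])@(np.array(p['R'])@X+np.array(p['t'])); return q[:2]/q[2]
E
python3 - <<'E'
from h import *
print(robot.current_t(),robot.current_ee_rot())
for n in('top','side'):
    p=robot.get_image(n); save(p,n+'0.png')
    for th in('wedge','preheater','corner_pad','phone_on_plate'):
        for d in robot.silhouettes(th,p)[:4]:
            r=cv2.minAreaRect(np.argwhere(d['mask'])[:,::-1].astype(np.float32))
            z={'wedge':.008,'preheater':.064,'corner_pad':.069,'phone_on_plate':.075}[th]
            print(n,th,round(d['p'],2),np.round(d['pixel']),np.round(ray(p,d['pixel'],z),3), np.round([ray(p,c,z)[:2] for c in cv2.boxPoints(r)],3).tolist())
    print(-np.array(p['R']).T@p['t'])
E
```

```text
0.0 [ 9.74358140e-01  2.24999048e-01 -3.02174676e-04 -1.24562967e-03]
top wedge 0.97 [258. 228.] [0.552 0.099 0.008] [[0.564, 0.155], [0.579, 0.07], [0.526, 0.06], [0.511, 0.145]]
top wedge 0.96 [255. 286.] [0.398 0.102 0.008] [[0.423, 0.15], [0.443, 0.062], [0.386, 0.049], [0.367, 0.136]]
top wedge 0.85 [236. 184.] [0.674 0.166 0.008] [[0.664, 0.211], [0.723, 0.195], [0.694, 0.104], [0.635, 0.121]]
top wedge 0.71 [196. 246.] [0.499 0.265 0.008] [[0.485, 0.314], [0.541, 0.245], [0.497, 0.209], [0.442, 0.278]]
top preheater 0.9 [316. 239.] [ 0.519 -0.054  0.064] [[0.583, 0.013], [0.622, -0.141], [0.415, -0.185], [0.378, -0.036]]
top corner_pad 0.72 [314. 238.] [ 0.521 -0.049  0.069] [[0.579, 0.016], [0.621, -0.135], [0.418, -0.183], [0.378, -0.038]]
top corner_pad 0.65 [302. 221.] [ 0.565 -0.018  0.069] [[0.577, 0.011], [0.59, -0.026], [0.557, -0.037], [0.544, -0.0]]
top phone_on_plate 0.97 [336. 259.] [ 0.468 -0.103  0.075] [[0.533, -0.043], [0.558, -0.112], [0.414, -0.16], [0.39, -0.094]]
[0.40567065 0.02395239 1.06071442]
side wedge 0.88 [234. 246.] [0.67  0.163 0.008] [[0.725, 0.189], [0.699, 0.091], [0.634, 0.134], [0.661, 0.226]]
side wedge 0.78 [258. 294.] [0.482 0.26  0.008] [[0.478, 0.321], [0.553, 0.237], [0.501, 0.2], [0.43, 0.286]]
side wedge 0.76 [328. 278.] [0.397 0.094 0.008] [[0.414, 0.153], [0.452, 0.035], [0.386, 0.04], [0.354, 0.155]]
side wedge 0.59 [279. 258.] [0.543 0.117 0.008] [[0.568, 0.158], [0.592, 0.047], [0.518, 0.071], [0.5, 0.176]]
side preheater 0.76 [326. 226.] [ 0.498 -0.023  0.064] [[0.545, 0.063], [0.65, -0.126], [0.402, -0.151], [0.334, 0.027]]
side phone_on_plate 0.57 [350. 219.] [ 0.461 -0.085  0.075] [[0.524, -0.032], [0.568, -0.106], [0.416, -0.157], [0.381, -0.083]]
side phone_on_plate 0.47 [190. 323.] [0.47  0.472 0.075] [[0.541, 0.435], [0.514, 0.409], [0.425, 0.484], [0.449, 0.507]]
[-0.11702521  0.87867539  0.78355459]
```

View pics/top0.png

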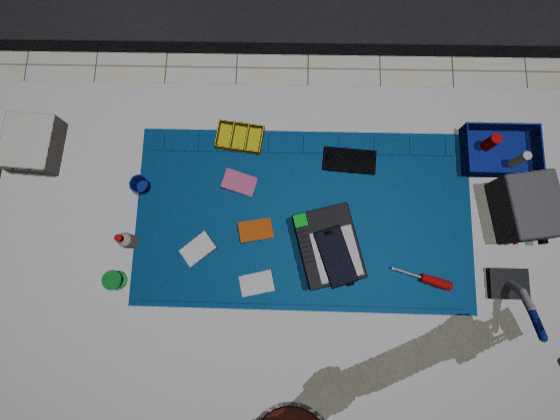

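View pics/side0.png

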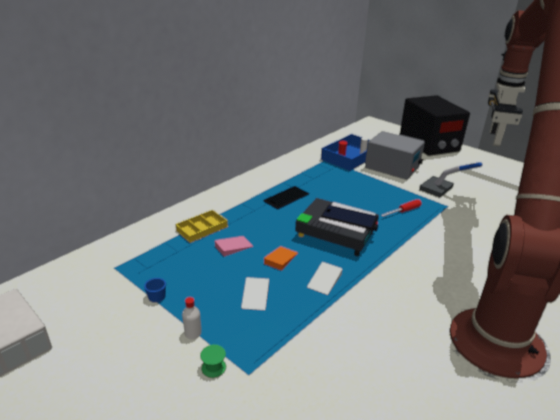

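The orange wedge is at top pixel (256,230). Its look-alikes are pink at (239,182) and white at (198,249) and (257,284). The green pad is at (301,220). I choose the orange one and check it with a close wrist view.

```bash
cat >> h.py <<'E'
from scipy.spatial.transform import Rotation as Ro
def down(a):
    x=np.array([np.cos(a),np.sin(a),0]); z=np.array([0,0,-1.])
    return Ro.from_matrix(np.c_[x,np.cross(z,x),z]).as_quat()
def wrist():
    T=np.eye(4); T[:3,:3]=Ro.from_quat(robot.current_ee_rot()).as_matrix(); T[:3,3]=robot.current_tcp_pos()
    p=robot.get_image('wrist'); M=np.linalg.inv(T@np.array(p['tool_from_camera']))
    p['R'],p['t']=M[:3,:3],M[:3,3]; return p
E
python3 - <<'E'
from h import *
P=[.55,.06,.33]
c=[(abs(q[6]),a) for a in(-1.396,1.745) if (q:=robot.ik(P,down(a))) is not None]; print(c)
a=min(c)[1]
robot.move_to(P,down(a)); robot.command_gripper(0.0)
print(robot.current_t(),robot.current_tcp_pos(),robot.current_force())
p=wrist(); save(p,'w0.png'); print('cam',-p['R'].T@p['t'])
for th in('wedge','preheater','corner_pad'):
    for d in robot.silhouettes(th,p)[:3]:
        r=cv2.minAreaRect(np.argwhere(d['mask'])[:,::-1].astype(np.float32))
        z={'wedge':.01,'preheater':.064,'corner_pad':.069}[th]
        print(th,round(d['p'],2),np.round(d['pixel']),np.round([ray(p,c,z)[:2] for c in cv2.boxPoints(r)],3).tolist(),cv2.boxPoints(r).round().tolist())
E
```

```text
[(np.float64(2.5850407525289603), -1.396), (np.float64(0.1960566242888195), 1.745)]
4.45 [0.54999113 0.06001128 0.32999447] [0.47528129 1.13431037 0.37493145]
cam [0.53733365 0.13230284 0.49630335]
wedge 0.82 [184. 131.] [[0.368, 0.137], [0.424, 0.151], [0.442, 0.062], [0.383, 0.047]] [[162.0, 102.0], [201.0, 99.0], [206.0, 162.0], [167.0, 165.0]]
wedge 0.63 [276. 144.] [[0.509, 0.146], [0.565, 0.159], [0.586, 0.071], [0.527, 0.057]] [[258.0, 113.0], [297.0, 111.0], [300.0, 173.0], [260.0, 174.0]]
wedge 0.62 [204. 268.] [[0.374, -0.123], [0.525, -0.072], [0.535, -0.106], [0.381, -0.158]] [[153.0, 265.0], [247.0, 251.0], [249.0, 271.0], [155.0, 284.0]]
preheater 0.75 [219. 235.] [[0.388, -0.03], [0.574, 0.03], [0.593, -0.029], [0.401, -0.092]] [[153.0, 223.0], [288.0, 205.0], [294.0, 246.0], [159.0, 264.0]]
corner_pad 0.69 [281. 232.] [[0.547, 0.003], [0.58, 0.009], [0.586, -0.024], [0.552, -0.03]] [[266.0, 221.0], [290.0, 221.0], [290.0, 243.0], [266.0, 243.0]]
```

View pics/w0.png

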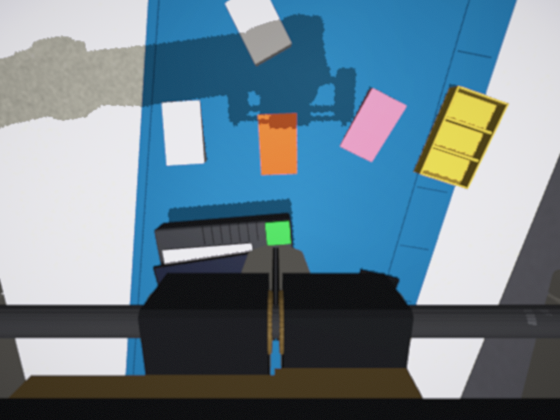

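The wrist view confirms the orange wedge at (277,144), thick end up at row 112 and thin edge at row 173. The green pad is at (278,233). The pink and white look-alikes stand clear of the push path.

Run:
```python
from h import *
p=wrist(); im=cv2.cvtColor(p['image'],cv2.COLOR_RGB2HSV)
g=cv2.inRange(im,(50,120,80),(75,255,255)); o=cv2.inRange(im,(5,150,60),(20,255,255)); 
o[:90]=0; o[200:]=0; o[:,:240]=0; o[:,320:]=0
for m,z in((g,.069),(o,.01)):
    n,l,s,c=cv2.connectedComponentsWithStats(m); i=1+np.argmax(s[1:,4]); 
    uv=np.argwhere(l==i)[:,::-1].astype(np.float32)
    b=cv2.boxPoints(cv2.minAreaRect(uv)); print(s[i],c[i],b.round(1).tolist())
    if z>.05: pad=np.mean([ray(p,q,z) for q in b],0); print('pad',pad.round(4))
    else:
        b=b[np.argsort(b[:,1])]; th=np.mean([ray(p,q,.02) for q in b[:2]],0); tn=np.mean([ray(p,q,.002) for q in b[2:]],0)
        d=(tn-th)[:2]; print('wedge thick',th.round(4),'thin',tn.round(4),'len',np.hypot(*d),'ang',np.arctan2(d[1],d[0]))
e=ray(p,(290,215),.064)-ray(p,(158,228),.064); print('yaw front edge',np.arctan2(e[1],e[0]),np.hypot(*e[:2]))
e=ray(p,(252,244),.067)-ray(p,(162,250),.067); print('yaw plate',np.arctan2(e[1],e[0]))
```

```text
[265 220  27  25 589] [277.94736842 232.43293718] [[264.3999938964844, 221.6999969482422], [289.3999938964844, 219.6999969482422], [291.29998779296875, 243.39999389648438], [266.29998779296875, 245.39999389648438]]
pad [ 0.5663 -0.0115  0.069 ]
[ 258  114   38   60 2088] [277.74616858 143.05747126] [[257.8999938964844, 115.0999984741211], [295.0, 113.30000305175781], [297.79998779296875, 172.10000610351562], [260.70001220703125, 173.8000030517578]]
wedge thick [0.536  0.1491 0.02  ] thin [0.5557 0.0637 0.002 ] len 0.08763044235818473 ang -1.3448961987783523
yaw front edge 0.27618614090999827 0.19084820269504044
yaw plate 0.24495010548397803
```

Run:
```python
from h import *
a=-1.345; d=np.array([np.cos(a),np.sin(a),0]); th=np.array([.536,.149,.010]); q=down(a+np.pi)
s=th-.035*d
robot.move_to(s+[0,0,.12],q); robot.move_linear(s,speed=.1)
f0=np.array(robot.current_force())
print(robot.move_linear(th+.055*d,speed=.06,max_force=6),(robot.current_tcp_pos()-th)@d)
hit=robot.move_linear(th+.115*d,speed=.02,max_force=4)
print(hit,(robot.current_tcp_pos()-th)@d,robot.current_force()-f0,robot.current_t())
p=robot.get_image('side'); save(p,'side1.png')
c=p['image'][190:290,230:400]; cv2.imwrite('pics/c1.png',cv2.resize(c[:,:,::-1],None,fx=4,fy=4))
```

```text
False 0.0549703684673977
True 0.0836745337567715 [-0.28828864 -0.71508217 -0.66705472] 10.225
```

View pics/c1.png

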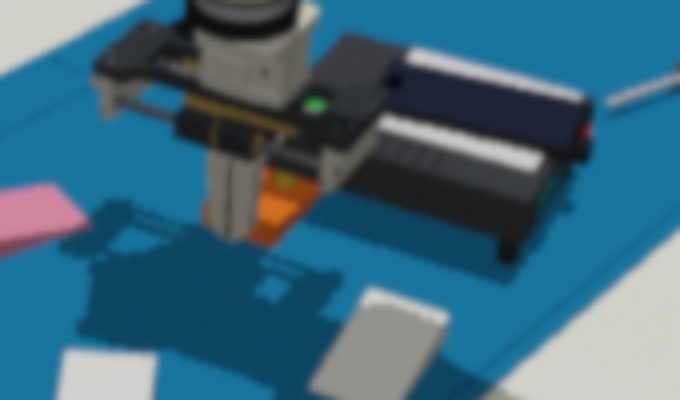

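The wedge lies under the yellow foot, with the fingers on its thick face. I'll press gently once more to confirm it is snug.

Run:
```python
from h import *
a=-1.345; d=np.array([np.cos(a),np.sin(a),0]); th=np.array([.536,.149,.010])
robot.dwell(.3); c=np.array(robot.current_tcp_pos()); s=(c-th)@d
print(s,np.array(robot.current_force())@d)
for k in range(6):
    h=robot.move_linear(c+d*.0015*(k+1),speed=.01); robot.dwell(.15)
    f=robot.current_force()@d; print(h,(robot.current_tcp_pos()-th)@d,f,robot.current_t())
    if f<-5: break
```

```text
0.0832306921414747 0.22246052836666644
False 0.08372096982766095 -2.6409322389600964 11.0333
False 0.08397502154356068 -5.893217523095826 11.4833
```

Run:
```python
from h import *
a=-1.345; d=np.array([np.cos(a),np.sin(a),0])
c=np.array(robot.current_tcp_pos()); robot.move_linear(c-.03*d,speed=.08); robot.move_linear(c-.03*d+[0,0,.13],speed=.12)
p=wrist(); save(p,'w2.png')
im=cv2.cvtColor(p['image'],cv2.COLOR_RGB2HSV); g=cv2.inRange(im,(50,120,80),(75,255,255))
n,l,s,ce=cv2.connectedComponentsWithStats(g); 
if n>1:
    i=1+np.argmax(s[1:,4]); print(s[i],ray(p,ce[i],.069))
P=np.array([.5665,-.0115,.09]); robot.move_to(P+[0,0,.05],down(a+np.pi)); robot.move_linear(P,speed=.08); robot.dwell(.3)
f0=robot.current_force()[2]
print(robot.move_linear(P-[0,0,.035],speed=.01,max_force=3))
robot.dwell(.2); z=robot.current_tcp_pos()[2]; print(z,robot.current_force()[2]-f0)
for k in range(14):
    t=P.copy(); t[2]=z-.0007*(k+1); robot.move_linear(t,speed=.01); robot.dwell(.2)
    f=robot.current_force()[2]-f0; print(round(robot.current_tcp_pos()[2],5),round(f,2))
    if f>7.5: break
print(robot.current_t())
p=robot.get_image('side'); c=p['image'][170:290,230:400]; cv2.imwrite('pics/c2.png',cv2.resize(c[:,:,::-1],None,fx=4,fy=4))
```

```text
[270 339  11  22 182] [ 0.57281141 -0.01790665  0.069     ]
True
0.06933809384080658 5.035988432625398
0.06933 5.52
0.06924 9.93
18.025
```

View pics/c2.png

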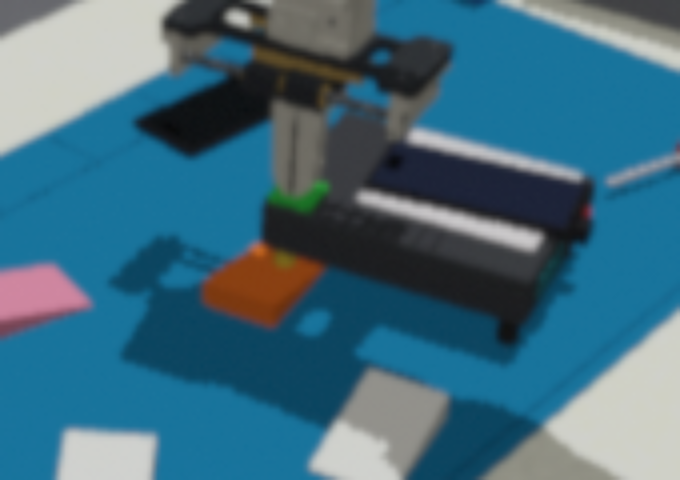

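The finger is on the green pad, the wedge sits under the yellow foot, and the pad face is at 69.2 mm (69 when level). It gave 0.1 mm as the press rose from 5 to 10 N, so the preheater is firm.

Run:
```python
from h import *
for _ in range(3): robot.dwell(.4); print(robot.current_force(),robot.current_tcp_pos()[2])
if 5<robot.current_force()[2]<18: print(robot.hand_in())
```

```text
[-2.15073522  0.37552936  9.66171892] 0.06923513059946385
[-2.10787454 -0.11148363 10.35053817] 0.0692240281161494
[-2.78148601 -0.0946909   9.61359414] 0.06922287061381314
the job is handed in; nothing more can be done
None
```

I pushed the orange wedge snug under the yellow foot and handed the job in with a fingertip holding about 10 N on the green pad (8 N was asked; 3 to 25 N is allowed), the preheater level and firm; the hand-in call gave no verdict.

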